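# Locate a hoof stand cap in the drilling nest

### The job

Load the bronze hoof stand cap into the steel drilling nest, flat side down: set it on the nest floor clear of the stops and press it down until the stiff rest pad gives way and the cap lies flat, then push it firmly under the keeper lips against the long stop, and after that slide it along firmly against the end stop. Leave it released, flat, square and touching both stops, and leave the other things on the bench where they lie.

Things in the scene. Friction and masses are not known exactly. Their poses are not given: they have to be found in the camera images.
- cap: Hoof stand cap, loose yellowish bronze casting, about 0.6 kg. Flange 80 mm along its x, 130 along y, 12 thick; centred on it a rib to grip across, 26 mm wide in x, 90 long in y, its top 54 mm above the underside, with 18 mm long horns at both ends rising to 63 mm. Either way round is right. Origin: centre of the underside, z up. Starts left or right of the nest.
- nest: Drilling nest, a steel plate fixed to the bench, 150 mm along its x, 240 along y. Origin: centre of its underside; its flat floor (primary face) is at z = 20 mm. x points to the long stop, y to the end stop. The seated cap has a long side against the long stop: its centre is at nest x = 10 mm, its y axis parallel to the nest's, either way round.
- long_stop: The long stop (second datum), fixed on the nest: a bar 25 mm in x, 150 mm in y, 14.5 mm high under the lips. Origin: centre of its underside, at nest (62.5, 0, 20) mm; its face, towards the nest's -x, is at nest x = 50 mm.
- end_stop: The end stop (third datum), a steel block fixed on the nest floor, 60 mm in x, 25 mm in y, 24 mm high (screw heads to 30 mm), set at a different place along the nest's y each time; axes parallel to the nest's. Origin: centre of its underside; its face is 12.5 mm towards the nest's -y from there, so the seated cap's centre is 77.5 mm from this origin.
- rest_pad (a joint): Stiff rest pad in the nest floor, a round bar 52 mm along nest y, 12 mm wide, centred at nest x = 22, y = 0 mm. Value in m: 0 = standing 8 mm above the floor, 0.008 = level with it. Slides down against about 7 N of friction, more than the cap's weight puts on it, and stays where it is pushed. The cap's flange presses it down.
- lips (a point): Middle of the lower front edge of the two keeper lips, at nest (44, 0, 34.5) mm. The lips are at nest y = -36 and +36 mm, each 30 mm long, and overhang the floor 6 mm ahead of the long stop's face. The gap under them is 14.5 mm, so the flange passes only when flat on the floor; their tops are 22.5 mm above the floor, screw heads to 27.5 mm.
- set_down (a point): Point on the nest floor at nest (34, 0, 20) mm, between the rest pad's middle and the lips. When the cap is pressed down, the edge of its flange that faces the long stop should lie about here, with some 20 mm still free before the end stop.
- clench_block: Bystander: stepped copper block 60 x 110 x 42 mm, at the other side of the nest from the cap. Origin: centre of its underside.
- punch: Bystander: dark steel drive punch, 18 mm round, 150 mm long along its x, lying on the robot's side of the nest.
- shoe_a: Bystander: flat iron horseshoe blank about 125 x 130 mm, 9 mm thick, beyond the nest on the left.
- shoe_b: Bystander: a like blank beyond the nest on the right.
- hammer: Bystander: hammer, 280 mm long along its x, on the right.
- nail_tin: Bystander: open tin cup, 72 mm wide, 70 mm high, on the robot's side of the nest.
Mind the look-alikes: they are no part of the job. Of the things that look like the cap, take the one that is farthest from the robot's base at the start.

How it is judged:
On the way, in this order (a step that is already met when the one before it is completed fails the run):
1. the cap is pressed down flat on the nest floor, clear of the long stop (z of cap in the frame of nest between 0.018 and 0.0215 m and angle between cap's own z axis and vertical below 0.03 rad and x of cap in the frame of nest between -0.03 and 0.02 m and x of cap in the frame of long_stop below -0.0555 m), for 0.1 s.
2. flat under the lips, the cap is pressed against the long stop (z of cap in the frame of nest between 0.018 and 0.0215 m and angle between cap's own z axis and vertical below 0.03 rad and x of cap in the frame of nest between 0.008 and 0.013 m and contact force between cap and long_stop above 2 N), for 0.1 s.
3. still against the long stop, the cap is pressed against the end stop (z of cap in the frame of nest between 0.018 and 0.0215 m and angle between cap's own z axis and vertical below 0.03 rad and x of cap in the frame of nest between 0.008 and 0.013 m and y of cap in the frame of end_stop between -0.0795 and -0.0745 m and contact force between cap and end_stop above 2 N), for 0.1 s.
At the end, for the whole second after the job is handed in: The cap lies released and at rest in the nest, flat on its floor (within 1.5 mm and 0.03 rad), square (0.03 rad), within 2 mm of the long stop and within 2 mm of the end stop (z of cap in the frame of nest between 0.018 and 0.0215 m and angle between cap's own z axis and vertical below 0.03 rad and x of cap in the frame of nest between 0.008 and 0.013 m and y of cap in the frame of end_stop between -0.0795 and -0.0745 m and angle between the x axis of cap and the x axis of nest, either way round below 0.03 rad and linear speed of cap below 0.01 m/s and contact force between the fingers and cap below 0.1 N); the robot touches nothing.
It fails at once if another thing on the bench is moved by more than 30 mm (distance of any of clench_block, punch, shoe_a, shoe_b, hammer, nail_tin from where it was at the start of the episode above 0.03 m).
It also fails if it takes over 61 s, if anything falls off the work surface, if the arm or the gripper's body presses on something with over 40 N, if the wrist force passes 120 N, or if a joint passes its speed limit or range.

### The arm

A 7-joint arm with a two-finger parallel gripper is mounted at the origin on the work surface. World frame = base frame: x ahead of the robot, y to its left, z up, the work surface at z = 0. Lengths are in m, angles in rad, forces in N, time in s.
With the tool pointing down it reaches from about 0.425 to 0.95 m from the base axis. Payload 4.7 kg.
Tool frame: the origin (TCP) lies at the very end of the fingers, on their centre line; the grasp point (between the pads) lies hold_point_z behind it (hold_point_z is the distance from the TCP to the grasp point, in m); z points along the fingers, y is the line along which they close (so a half turn about z gives the same grasp; the last joint's range is limited). The gripper opens to 87 mm and grips with 3 to 60 N. Pads are 19 mm wide; open, the fingers measure 117 mm over their backs; the gripper's body (75 mm by 190 mm) begins 51 mm behind the grasp point.
Start: joints at [1.308, 0.469, -0.049, 1.532, 0.024, 1.141, -0.082], TCP at [0.156, -0.657, 0.223] pointing down, gripper open.
Joint ranges: [-2.59, 2.59], [-0.33, 1.99], [-1.39, 1.29], [0.1, 2.45], [-1.04, 4.18], [0.21, 1.99], [-2.66, 2.66]. Speed limits (rad/s): [2.57, 2.57, 3.14, 3.14, 3.14, 3.14, 3.14].

### API

Orientations are given as a unit quaternion [w, x, y, z].
In Python, from bench import * gives the robot as it stands. The module is installed in compiled form; this text tells all that it offers.
- The arm moves only by the shell command python3 -m handwheel 'ROWS' [FORCE]. ROWS is JSON, a list of rows, each an object of numbers: "x", "y", "z": the shift along the tool's x, y, z in mm; "wx", "wy", "wz": the turn, a rotation vector about the tool's x, y, z in rad; "hand": the finger opening in mm, from 0 to 87. In form: [{"x": .., "y": .., "z": .., "wx": .., "wy": .., "wz": .., "hand": ..}, ...]. A call has 1 to 12 rows; each row is the pose to reach, as a shift and turn from the pose commanded when the call began, along the tool's axes at that moment; what a row does not reach only later rows make up. A row lasts 1/10 s, in which the tool goes at most 50 mm and 8.59 degrees, less where a joint would pass 70% of its speed; a pose out of reach is approached as far as the arm can. A call with a gripper value outside its range is refused whole. The fingers move at their own pace and stop on an object; FORCE is the grip in N (left out, the last holds). Time passes only in rows, so rows that repeat a pose let the fingers close. It gives the time, the measured TCP pose, the force, the opening and the grip force at its end, in the units of the state.
- observe(): the state, without advancing time (a new reading comes with each control period).
- grab_frame(name): name is "scene" or "top" or "wrist"; returns a dict with "image" (480x640x3 uint8, red, green, blue), "range_z" (480x640 float32, m along the optical axis (not along the pixel's ray), 0 where there is no reading), "mtx" (3x3 intrinsics, pixels), "rvec" (rotation vector, rad) and "tvec" (3), from world to camera coordinates, as OpenCV has them. Camera axes: x right, y down, z forward; pixel columns grow to the right and rows downward; lengths in m; the calibration is good to about 2 mm. The wrist camera is an equidistant fisheye: a pixel r from the principal point sees the ray r / f radians off the axis. A picture is of the moment at which its call begins.
- hand_in(): hands the job in; it is judged then, once.
The state is a dict: "time_s": time; "q": joint angles; "qd": joint speeds; "tau": joint torques, N m; "position": TCP position; "eef_rot": TCP orientation; "wrist_force": force on the tool from outside, world axes, zero at the start; "torque": the same for the moment, N m; "finger_gap": finger opening in m; "grip_force": force on a finger pad.
Only numpy, scipy, OpenCV 4.12 (cv2) and the standard library are available. Lean on these libraries where they do the work, as an engineer would, in place of code of your own. Each camera call takes 0.05 s, during which the arm holds its last target. There are 200 camera calls.

## Working session

There is one attempt and no reset: what is moved stays moved. The work goes in short steps, Python scripts to look and compute and a shell command to move; the robot and the scene stay as the last step left them, time stands still between calls to the robot, and variables do not carry over. Pictures are saved under pics/ and viewed, at most 10 in all, crops included, and the job is handed in when it is done.

```bash
mkdir -p pics && cat > h.py <<'E'
from bench import *
import numpy as np, cv2
from scipy.spatial.transform import Rotation as R
def pts(f):
    d=f["range_z"];K=np.array(f["mtx"]);v,u=np.indices(d.shape)
    c=np.stack([(u-K[0,2])/K[0,0]*d,(v-K[1,2])/K[1,1]*d,d],-1)
    Rm=cv2.Rodrigues(np.array(f["rvec"]))[0]
    return (c-np.array(f["tvec"]).ravel())@Rm   # world
def save(f,n): cv2.imwrite("pics/"+n,cv2.cvtColor(f["image"],cv2.COLOR_RGB2BGR))
E
python3 - <<'E'
from h import *
import pickle
s=observe();print({k:np.round(v,3) for k,v in s.items()})
t=grab_frame("top");save(t,"top0.png")
c=grab_frame("scene");save(c,"scene0.png")
pickle.dump((t,c),open("f0.pkl","wb"))
E
```

```text
{'time_s': np.float64(0.0), 'q': array([ 1.308,  0.469, -0.049,  1.534,  0.024,  1.141, -0.082]), 'qd': array([ 0.001, -0.   ,  0.001,  0.   , -0.001,  0.001, -0.   ]), 'tau': array([ 0.0000e+00, -5.0797e+01, -8.1000e-02, -2.3616e+01, -6.1000e-02,
        3.8000e-02,  0.0000e+00]), 'position': array([ 0.156, -0.656,  0.221]), 'eef_rot': array([-0.001,  0.993,  0.117, -0.   ]), 'wrist_force': array([-0.172, -0.072,  0.092]), 'torque': array([-0.015,  0.009,  0.007]), 'grip_force': np.float64(0.0), 'finger_gap': np.float64(0.087)}
```

View pics/top0.png

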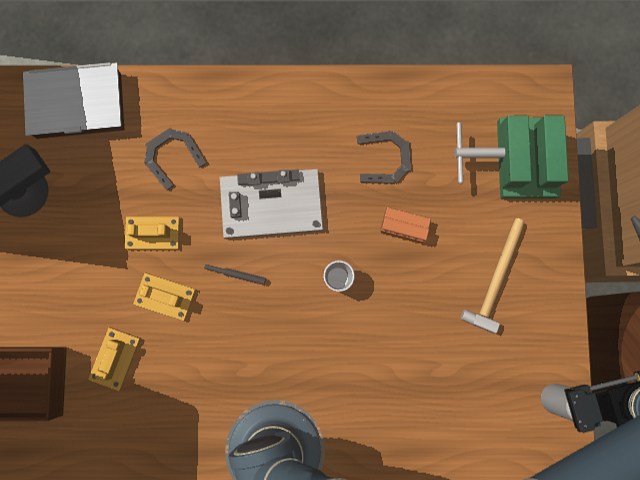

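View pics/scene0.png

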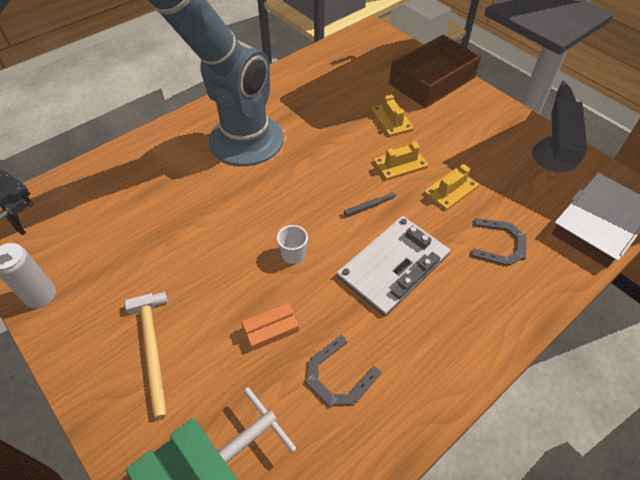

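Cap candidates in the top picture are yellow castings at (153,232), (165,296) and (116,358). The base is near (275,440), so (153,232) is the farthest. I'll check it, and the nest, in close crops.

```bash
python3 - <<'E'
from h import *
import pickle
t,c=pickle.load(open("f0.pkl","rb"))
im=cv2.cvtColor(t["image"],cv2.COLOR_RGB2BGR)
a=cv2.resize(im[150:260,110:335],None,fx=3.5,fy=3.5,interpolation=cv2.INTER_CUBIC);cv2.imwrite("pics/crop0.png",a)
P=pts(t)
for u,v in [(153,232),(165,296),(116,358),(275,225),(235,200),(270,195)]: print(u,v,P[v,u].round(4))
hsv=cv2.cvtColor(im,cv2.COLOR_BGR2HSV)
def rep(name,m):
    q=P[m][:,:2].astype(np.float32);r=cv2.minAreaRect(q*1000);print(name,m.sum(),r)
    return q
win=np.zeros(P.shape[:2],bool);win[205:262,110:195]=1
z=P[...,2]
for lo,hi in [(.006,.02),(.045,.058),(.0585,.07),(.006,.07)]: rep(f"cap{lo}",win&(z>lo)&(z<hi))
win[:]=0;win[160:250,210:335]=1
for lo,hi in [(.012,.026),(.03,.06)]:
  m=win&(z>lo)&(z<hi);rep(f"nest{lo}",m)
print(P[10:470:1,:][...,2][300:320,400:420].mean())
E
```

```text
153 232 [0.51   0.2862 0.0561]
165 296 [0.3594 0.2523 0.0594]
116 358 [0.2168 0.3664 0.039 ]
275 225 [0.5325 0.001  0.0216]
235 200 [0.5882 0.0951 0.0496]
270 195 [0.6059 0.0136 0.0241]
cap0.006 1247 ((516.7064208984375, 302.57659912109375), (135.74203491210938, 208.45530700683594), 0.06695504486560822)
cap0.045 281 ((514.4366455078125, 300.09832763671875), (89.02897644042969, 26.594728469848633), 89.11272430419922)
cap0.0585 155 ((514.144287109375, 301.5108947753906), (90.61344909667969, 24.422290802001953), 89.62384796142578)
cap0.006 1784 ((516.7064208984375, 302.57659912109375), (135.74203491210938, 208.45530700683594), 0.06695504486560822)
nest0.012 4874 ((586.584716796875, 13.195472717285156), (151.8149871826172, 240.08399963378906), 4.719939231872559)
nest0.03 964 ((621.5883178710938, 51.886680603027344), (102.61126708984375, 221.49095153808594), 38.10834503173828)
0.0031961853787113507
```

View pics/crop0.png

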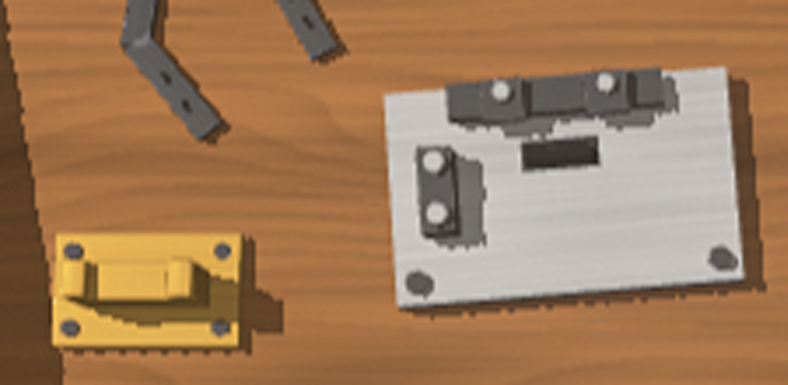

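The crop confirms the cap: a rib with two horns, centred at crop (148,292), lying flat with its rib along world y. The nest's end stop is at crop (437,192), the long stop is along the top, and the pad is at (560,153). Next I'll measure the stops in the nest frame and plan the approach.

```bash
cat >> h.py <<'E'
def plan(x,y,z,a_deg):
    s=observe();p=np.array(s["position"]);w=s["eef_rot"];r=R.from_quat([w[1],w[2],w[3],w[0]])
    t=R.from_euler("z",a_deg,degrees=True)*R.from_quat([1,0,0,0])
    d=r.inv().apply(np.array([x,y,z])-p)*1000; rv=(r.inv()*t).as_rotvec()
    print("t",s["time_s"],"pos",p.round(4),"d",d.round(1),"rv",rv.round(3),"F",np.round(s["wrist_force"],1),"gap",round(float(s["finger_gap"]),4))
N0=np.array([.5866,.0132]);NA=np.deg2rad(4.72)
def n2w(x,y): c,s=np.cos(NA),np.sin(NA);return N0+np.array([c*x-s*y,s*x+c*y])
def w2n(P): c,s=np.cos(NA),np.sin(NA);d=P[...,:2]-N0;return np.stack([d[...,0]*c+d[...,1]*s,-d[...,0]*s+d[...,1]*c],-1)
E
python3 - <<'E'
from h import *
import pickle
t,c=pickle.load(open("f0.pkl","rb"))
for f in (t,c):
    P=pts(f);n=w2n(P)*1000;z=P[...,2]*1000
    b=(abs(n[...,0])<75)&(abs(n[...,1])<120)&(z>10)&(z<70)
    fl=b&(z<27)&(n[...,0]<30)&(n[...,1]<40);print("floor z",np.median(z[fl]),"n",fl.sum())
    es=b&(z>38)&(z<60)&(n[...,0]<40)
    print("end stop",es.sum(),np.percentile(n[es],[1,5,50,95,99],axis=0).round(1).tolist(),np.median(z[es]))
    ls=b&(z>32)&(z<60)&(n[...,0]>42)
    print("long",np.percentile(n[ls],[1,5,50,95,99],axis=0).round(1).tolist(),np.median(z[ls]))
    q=n[b].astype(np.float32);print(cv2.minAreaRect(q))
plan(.6,-.15,.25,76)
E
```

```text
floor z 19.70576717563305 n 2725
end stop 259 [[-30.1, 72.2], [-27.8, 73.0], [-0.4, 84.0], [27.0, 96.0], [29.5, 96.9]] 44.51528240987576
long [[43.5, -73.0], [45.6, -65.1], [59.6, -0.8], [73.1, 64.8], [74.3, 72.0]] 38.73581169057703
((-0.04563140869140625, 0.0231781005859375), (239.9482879638672, 149.83236694335938), 89.96778106689453)
floor z 20.1948693272573 n 2552
end stop 246 [[-28.9, 72.4], [-26.0, 73.2], [1.4, 82.9], [28.5, 97.4], [30.2, 98.8]] 44.68409558771201
long [[44.7, -73.2], [47.3, -65.3], [62.2, -2.1], [74.1, 66.7], [74.7, 74.2]] 38.08614017434088
((0.0229949951171875, 0.00931549072265625), (239.93087768554688, 149.98678588867188), 89.97614288330078)
t 0.1 pos [ 0.1563 -0.6561  0.2216] d [ 548.9 -389.6  -27.7] rv [-2.000e-03 -1.000e-03 -1.093e+00] F [-0.9  0.4  0.1] gap 0.0868
```

```bash
python3 -m handwheel '[{"x":549,"y":-390,"z":-28,"wz":-1.09},{"x":549,"y":-390,"z":-28,"wz":-1.09},{"x":549,"y":-390,"z":-28,"wz":-1.09},{"x":549,"y":-390,"z":-28,"wz":-1.09},{"x":549,"y":-390,"z":-28,"wz":-1.09},{"x":549,"y":-390,"z":-28,"wz":-1.09},{"x":549,"y":-390,"z":-28,"wz":-1.09},{"x":549,"y":-390,"z":-28,"wz":-1.09},{"x":549,"y":-390,"z":-28,"wz":-1.09},{"x":549,"y":-390,"z":-28,"wz":-1.09},{"x":549,"y":-390,"z":-28,"wz":-1.09},{"x":549,"y":-390,"z":-28,"wz":-1.09}]' 30
python3 -c "
from h import *
plan(.514,.300,.2,90.7)"
```

```text
t 0.1 pos [ 0.1563 -0.6561  0.2216] d [ 569.5 -847.2   23. ] rv [-1.000e-03 -1.000e-03 -1.349e+00] F [-0.9  0.4  0.1] gap 0.0868$[0]: bad value
```

```bash
python3 -m handwheel '[{"x":549,"y":-390,"z":-28,"wx":0,"wy":0,"wz":-1.09,"hand":87},{"x":549,"y":-390,"z":-28,"wx":0,"wy":0,"wz":-1.09,"hand":87},{"x":549,"y":-390,"z":-28,"wx":0,"wy":0,"wz":-1.09,"hand":87},{"x":549,"y":-390,"z":-28,"wx":0,"wy":0,"wz":-1.09,"hand":87},{"x":549,"y":-390,"z":-28,"wx":0,"wy":0,"wz":-1.09,"hand":87},{"x":549,"y":-390,"z":-28,"wx":0,"wy":0,"wz":-1.09,"hand":87},{"x":549,"y":-390,"z":-28,"wx":0,"wy":0,"wz":-1.09,"hand":87},{"x":549,"y":-390,"z":-28,"wx":0,"wy":0,"wz":-1.09,"hand":87},{"x":549,"y":-390,"z":-28,"wx":0,"wy":0,"wz":-1.09,"hand":87},{"x":549,"y":-390,"z":-28,"wx":0,"wy":0,"wz":-1.09,"hand":87},{"x":549,"y":-390,"z":-28,"wx":0,"wy":0,"wz":-1.09,"hand":87},{"x":549,"y":-390,"z":-28,"wx":0,"wy":0,"wz":-1.09,"hand":87}]' 30
python3 -c "
from h import *
plan(.514,.300,.2,90.7)"
```

```text
time_s: 1.3
position: [0.5521, -0.2041, 0.2473]
eef_rot: [-0.0, 0.789, 0.614, -0.0]
wrist_force: [0.8, -0.8, -0.1]
finger_gap: 0.0871
grip_force: 0.0
t 1.3 pos [ 0.5521 -0.2041  0.2473] d [ 479.5 -160.4   47.2] rv [-0.001  0.    -0.26 ] F [ 0.8 -0.8 -0.1] gap 0.0871
```

```bash
python3 -m handwheel '[{"x":470,"y":-150,"z":45,"wx":0,"wy":0,"wz":-0.26,"hand":70},{"x":470,"y":-150,"z":45,"wx":0,"wy":0,"wz":-0.26,"hand":70},{"x":470,"y":-150,"z":45,"wx":0,"wy":0,"wz":-0.26,"hand":70},{"x":470,"y":-150,"z":45,"wx":0,"wy":0,"wz":-0.26,"hand":70},{"x":470,"y":-150,"z":45,"wx":0,"wy":0,"wz":-0.26,"hand":70},{"x":470,"y":-150,"z":45,"wx":0,"wy":0,"wz":-0.26,"hand":70},{"x":470,"y":-150,"z":45,"wx":0,"wy":0,"wz":-0.26,"hand":70},{"x":470,"y":-150,"z":45,"wx":0,"wy":0,"wz":-0.26,"hand":70},{"x":470,"y":-150,"z":45,"wx":0,"wy":0,"wz":-0.26,"hand":70},{"x":470,"y":-150,"z":45,"wx":0,"wy":0,"wz":-0.26,"hand":70},{"x":470,"y":-150,"z":45,"wx":0,"wy":0,"wz":-0.26,"hand":70},{"x":470,"y":-150,"z":45,"wx":0,"wy":0,"wz":-0.26,"hand":70}]' 30
python3 -c "
from h import *
plan(.514,.300,.2,90.7)"
```

```text
time_s: 2.5
position: [0.52, 0.2878, 0.2018]
eef_rot: [-0.0, 0.701, 0.713, -0.001]
wrist_force: [0.3, -0.5, 1.2]
finger_gap: 0.0698
grip_force: 0.0
t 2.5 pos [0.52   0.2878 0.2018] d [12.3 -5.8  1.8] rv [-0.001  0.001  0.004] F [ 0.3 -0.5  1.2] gap 0.0698
```

```bash
cat >> h.py <<'E'
def wpts(f):
    d=f["range_z"];K=np.array(f["mtx"]);v,u=np.indices(d.shape)
    a=(u-K[0,2])/K[0,0];b=(v-K[1,2])/K[1,1];th=np.hypot(a,b)+1e-9;k=np.tan(np.minimum(th,1.5))/th
    c=np.stack([a*k*d,b*k*d,d],-1);Rm=cv2.Rodrigues(np.array(f["rvec"]))[0]
    return (c-np.array(f["tvec"]).ravel())@Rm
E
python3 - <<'E'
from h import *
import pickle
t,c=pickle.load(open("f0.pkl","rb"))
w=grab_frame("wrist");save(w,"w1.png")
for n,P in (("top",pts(t)),("scene",pts(c)),("wrist",wpts(w))):
    z=P[...,2];win=(abs(P[...,0]-.514)<.075)&(abs(P[...,1]-.300)<.1)
    for lo,hi in ((.007,.02),(.046,.075)):
        m=(win&(z>lo)&(z<hi)).astype(np.uint8)
        k,l,st,_=cv2.connectedComponentsWithStats(m)
        if k<2: continue
        i=1+np.argmax(st[1:,4]);q=P[l==i]
        print(n,lo,len(q),cv2.minAreaRect((q[:,:2]*1000).astype(np.float32)),np.percentile(q[:,2],[5,50,95]).round(4))
E
```

```text
top 0.007 1134 ((515.3529052734375, 301.3495178222656), (83.95968627929688, 131.20204162597656), 0.24240748584270477) [0.008  0.0119 0.0168]
top 0.046 450 ((514.4583129882812, 301.4996643066406), (91.83185577392578, 26.59478759765625), 89.11272430419922) [0.0487 0.0555 0.0647]
scene 0.007 681 ((515.13232421875, 303.2130126953125), (82.734619140625, 134.99041748046875), 0.30495485663414) [0.0087 0.0126 0.0172]
scene 0.046 337 ((515.4437255859375, 302.20660400390625), (94.20113372802734, 29.39472007751465), 89.90579223632812) [0.0483 0.0559 0.0654]
wrist 0.007 7403 ((513.6669311523438, 301.1180419921875), (130.5927276611328, 80.25390625), 89.82198333740234) [0.0107 0.012  0.0135]
wrist 0.046 3218 ((513.269287109375, 301.1703186035156), (26.346981048583984, 89.39407348632812), 0.04933987930417061) [0.0525 0.0546 0.0635]
```

View pics/w1.png

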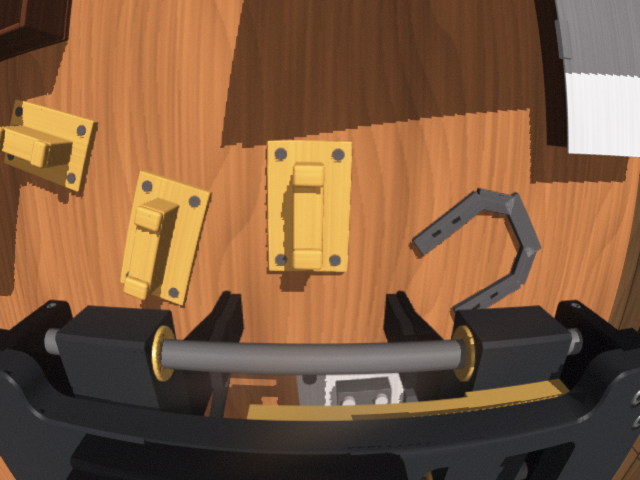

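The wrist view shows the cap's rib and both horns at (309,205), midway between the fingers. Its centre is (0.5135, 0.3012) and it is square to world. I'll descend to TCP z = 0.030.

```bash
python3 -c "
from h import *
plan(.5135,.3012,.03,90)"
```

```text
t 2.55 pos [0.5208 0.2861 0.2018] d [ 15.5  -7.  171.8] rv [-0.001  0.001  0.013] F [ 0.5 -0.5  0.4] gap 0.0697
```

```bash
python3 -m handwheel '[{"x":15,"y":-7,"z":40,"wx":0,"wy":0,"wz":0.013,"hand":70},{"x":15,"y":-7,"z":80,"wx":0,"wy":0,"wz":0.013,"hand":70},{"x":15,"y":-7,"z":100,"wx":0,"wy":0,"wz":0.013,"hand":70},{"x":15,"y":-7,"z":110,"wx":0,"wy":0,"wz":0.013,"hand":70},{"x":15,"y":-7,"z":110,"wx":0,"wy":0,"wz":0.013,"hand":70},{"x":15,"y":-7,"z":110,"wx":0,"wy":0,"wz":0.013,"hand":70},{"x":15,"y":-7,"z":110,"wx":0,"wy":0,"wz":0.013,"hand":70}]'
python3 -c "
from h import *
plan(.5135,.3012,.03,90)"
```

```text
time_s: 3.25
position: [0.5148, 0.3019, 0.0941]
eef_rot: [0.0, 0.707, 0.707, 0.001]
wrist_force: [-0.0, -0.2, -0.6]
finger_gap: 0.07
grip_force: 0.0
t 3.25 pos [0.5148 0.3019 0.0941] d [-0.8 -1.5 64.1] rv [ 0.003 -0.001 -0.001] F [-0.  -0.2 -0.6] gap 0.07
```

```bash
python3 -m handwheel '[{"x":-1,"y":-1,"z":25,"wx":0,"wy":0,"wz":0,"hand":70},{"x":-1,"y":-1,"z":50,"wx":0,"wy":0,"wz":0,"hand":70},{"x":-1,"y":-1,"z":62,"wx":0,"wy":0,"wz":0,"hand":70},{"x":-1,"y":-1,"z":64,"wx":0,"wy":0,"wz":0,"hand":70},{"x":-1,"y":-1,"z":64,"wx":0,"wy":0,"wz":0,"hand":40},{"x":-1,"y":-1,"z":64,"wx":0,"wy":0,"wz":0,"hand":20},{"x":-1,"y":-1,"z":64,"wx":0,"wy":0,"wz":0,"hand":15},{"x":-1,"y":-1,"z":64,"wx":0,"wy":0,"wz":0,"hand":15},{"x":-1,"y":-1,"z":64,"wx":0,"wy":0,"wz":0,"hand":15},{"x":-1,"y":-1,"z":64,"wx":0,"wy":0,"wz":0,"hand":15}]' 55
python3 -m handwheel '[{"x":0,"y":0,"z":0,"wx":0,"wy":0,"wz":0,"hand":15},{"x":0,"y":0,"z":0,"wx":0,"wy":0,"wz":0,"hand":15},{"x":0,"y":0,"z":0,"wx":0,"wy":0,"wz":0,"hand":15}]'
python3 -c "
from h import *
plan(.5135,.3012,.03,90)"
```

```text
time_s: 4.25
position: [0.5128, 0.3006, 0.0287]
eef_rot: [0.0, 0.707, 0.707, 0.0]
wrist_force: [-0.6, -0.8, 0.5]
finger_gap: 0.0302
grip_force: 1.9
time_s: 4.55
position: [0.5134, 0.3007, 0.0287]
eef_rot: [0.0, 0.707, 0.707, 0.001]
wrist_force: [3.1, 0.2, -0.1]
finger_gap: 0.0258
grip_force: 55.0
t 4.55 pos [0.5134 0.3007 0.0287] d [ 0.5  0.1 -1.3] rv [ 0.001 -0.    -0.   ] F [ 3.1  0.2 -0.1] gap 0.0258
```

```bash
python3 -m handwheel '[{"x":0,"y":0,"z":-20,"wx":0,"wy":0,"wz":0,"hand":15},{"x":0,"y":0,"z":-50,"wx":0,"wy":0,"wz":0,"hand":15},{"x":0,"y":0,"z":-80,"wx":0,"wy":0,"wz":0,"hand":15},{"x":0,"y":0,"z":-110,"wx":0,"wy":0,"wz":0,"hand":15},{"x":0,"y":0,"z":-120,"wx":0,"wy":0,"wz":0,"hand":15},{"x":0,"y":0,"z":-120,"wx":0,"wy":0,"wz":0,"hand":15}]'
python3 -c "
from h import *
x,y=n2w(-.006,-.013);print(x,y)
plan(x,y,.13,94.72)"
```

```text
time_s: 5.15
position: [0.5125, 0.3007, 0.1486]
eef_rot: [0.0, 0.707, 0.707, 0.0]
wrist_force: [0.7, -0.6, -5.6]
finger_gap: 0.0253
grip_force: 55.0
0.5816900707992148 -0.000249631788390204
t 5.15 pos [0.5125 0.3007 0.1486] d [-300.9   69.2   18.6] rv [ 0.001 -0.    -0.082] F [ 0.7 -0.6 -5.6] gap 0.0253
```

```bash
python3 -m handwheel '[{"x":-25,"y":6,"z":2,"wx":0,"wy":0,"wz":-0.01,"hand":15},{"x":-65,"y":15,"z":3,"wx":0,"wy":0,"wz":-0.02,"hand":15},{"x":-105,"y":24,"z":4,"wx":0,"wy":0,"wz":-0.03,"hand":15},{"x":-145,"y":33,"z":5,"wx":0,"wy":0,"wz":-0.04,"hand":15},{"x":-185,"y":43,"z":6,"wx":0,"wy":0,"wz":-0.05,"hand":15},{"x":-225,"y":52,"z":7,"wx":0,"wy":0,"wz":-0.06,"hand":15},{"x":-265,"y":61,"z":8,"wx":0,"wy":0,"wz":-0.07,"hand":15},{"x":-290,"y":67,"z":8,"wx":0,"wy":0,"wz":-0.08,"hand":15},{"x":-300,"y":69,"z":8,"wx":0,"wy":0,"wz":-0.082,"hand":15},{"x":-301,"y":69,"z":8,"wx":0,"wy":0,"wz":-0.082,"hand":15},{"x":-301,"y":69,"z":8,"wx":0,"wy":0,"wz":-0.082,"hand":15},{"x":-301,"y":69,"z":8,"wx":0,"wy":0,"wz":-0.082,"hand":15}]'
python3 - <<'E'
from h import *
x,y=n2w(-.006,-.013)
plan(x,y,.0487,94.72)
for n in("top","scene"):
    f=grab_frame(n);P=pts(f);nn=w2n(P);z=P[...,2]
    hs=cv2.cvtColor(f["image"],cv2.COLOR_RGB2HSV);y=(hs[...,0]>18)&(hs[...,0]<30)&(hs[...,1]>130)
    m=y&(abs(nn[...,0])<.075)&(abs(nn[...,1]+.013)<.08)&(z>.1)
    q=P[m];print(n,m.sum(),cv2.minAreaRect((nn[m]*1000).astype(np.float32)),np.percentile(q[:,2],[5,50,95]).round(4))
    save(f,n+"2.png")
E
```

```text
time_s: 6.35
position: [0.581, 0.0022, 0.1401]
eef_rot: [-0.001, 0.676, 0.737, 0.0]
wrist_force: [0.3, -0.2, -5.7]
finger_gap: 0.0256
grip_force: 55.0
t 6.35 pos [0.581  0.0022 0.1401] d [-2.6  0.6 91.4] rv [-0.001 -0.001  0.003] F [ 0.3 -0.2 -5.7] gap 0.0256
top 198 ((-11.837785720825195, -8.257781982421875), (127.75944519042969, 87.89398193359375), 89.55541229248047) [0.1185 0.1233 0.1294]
scene 950 ((-0.4561119079589844, -12.039527893066406), (98.31936645507812, 124.66632080078125), 1.5600252151489258) [0.1213 0.1253 0.2393]
```

View pics/scene2.png

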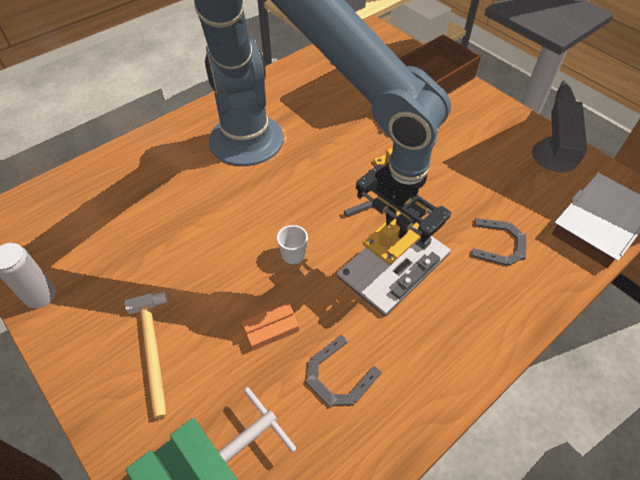

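The picture shows the cap held level over the nest at (395,245), clear of both stops. Now I'll descend.

```bash
python3 -m handwheel '[{"x":-2,"y":0,"z":20,"wx":0,"wy":0,"wz":0.003,"hand":15},{"x":-2,"y":0.5,"z":45,"wx":0,"wy":0,"wz":0.003,"hand":15},{"x":-2,"y":0.5,"z":65,"wx":0,"wy":0,"wz":0.003,"hand":15},{"x":-2,"y":0.5,"z":75,"wx":0,"wy":0,"wz":0.003,"hand":15},{"x":-2,"y":0.5,"z":78,"wx":0,"wy":0,"wz":0.003,"hand":15},{"x":-2,"y":0.5,"z":78,"wx":0,"wy":0,"wz":0.003,"hand":15},{"x":-2,"y":0.5,"z":78,"wx":0,"wy":0,"wz":0.003,"hand":15}]' 60
python3 - <<'E'
from h import *
x,y=n2w(-.006,-.013)
plan(x,y,.0487,94.72)
E
```

```text
time_s: 7.15
position: [0.5833, -0.0019, 0.0636]
eef_rot: [0.001, 0.679, 0.735, 0.001]
wrist_force: [-0.3, -0.7, -6.7]
finger_gap: 0.0254
grip_force: 60.0
t 7.15 pos [ 0.5833 -0.0019  0.0636] d [ 1.8 -1.5 14.9] rv [ 0.002  0.    -0.003] F [-0.3 -0.7 -6.7] gap 0.0254
```

```bash
python3 -m handwheel '[{"x":0,"y":0,"z":4,"wx":0,"wy":0,"wz":0,"hand":15},{"x":0,"y":0,"z":7,"wx":0,"wy":0,"wz":0,"hand":15},{"x":0,"y":0,"z":9,"wx":0,"wy":0,"wz":0,"hand":15},{"x":0,"y":0,"z":10,"wx":0,"wy":0,"wz":0,"hand":15},{"x":0,"y":0,"z":10,"wx":0,"wy":0,"wz":0,"hand":15}]'
python3 -m handwheel '[{"x":0,"y":0,"z":1,"wx":0,"wy":0,"wz":0,"hand":15},{"x":0,"y":0,"z":2,"wx":0,"wy":0,"wz":0,"hand":15},{"x":0,"y":0,"z":3,"wx":0,"wy":0,"wz":0,"hand":15},{"x":0,"y":0,"z":3,"wx":0,"wy":0,"wz":0,"hand":15}]'
python3 -m handwheel '[{"x":0,"y":0,"z":1,"wx":0,"wy":0,"wz":0,"hand":15},{"x":0,"y":0,"z":2,"wx":0,"wy":0,"wz":0,"hand":15},{"x":0,"y":0,"z":2,"wx":0,"wy":0,"wz":0,"hand":15}]'
```

```text
time_s: 7.65
position: [0.5825, -0.0025, 0.0529]
eef_rot: [0.0, 0.679, 0.734, -0.0]
wrist_force: [-1.9, -0.0, 0.6]
finger_gap: 0.0252
grip_force: 60.0
time_s: 8.05
position: [0.5825, -0.0025, 0.0494]
eef_rot: [0.0, 0.679, 0.734, 0.0]
wrist_force: [-1.3, 0.1, -0.4]
finger_gap: 0.0256
grip_force: 60.0
time_s: 8.35
position: [0.5825, -0.0025, 0.0486]
eef_rot: [0.0, 0.679, 0.734, -0.0]
wrist_force: [-5.0, -1.7, 9.2]
finger_gap: 0.0253
grip_force: 60.0
```

```bash
python3 -m handwheel '[{"x":0,"y":0,"z":1,"wx":0,"wy":0,"wz":0,"hand":15},{"x":0,"y":0,"z":2,"wx":0,"wy":0,"wz":0,"hand":15},{"x":0,"y":0,"z":2,"wx":0,"wy":0,"wz":0,"hand":15}]'
python3 - <<'E'
from h import *
x,y=n2w(-.006,-.013)
plan(x,y,.0487,94.72)
print(observe()["torque"],w2n(observe()["position"][None,:2] if hasattr(observe()["position"],'shape') else np.array([observe()["position"]])))
for n in("wrist",):
    f=grab_frame(n);P=wpts(f);save(f,"w3.png")
    nn=w2n(P);z=P[...,2]
    hs=cv2.cvtColor(f["image"],cv2.COLOR_RGB2HSV);y=(hs[...,0]>18)&(hs[...,0]<30)&(hs[...,1]>130)
    m=y&(abs(nn[...,0]+.006)<.06)&(abs(nn[...,1]+.013)<.08)&(z>.02)&(z<.045)
    q=np.c_[nn[m],z[m]];A=np.c_[q[:,:2],np.ones(len(q))];print(m.sum(),np.linalg.lstsq(A,q[:,2],rcond=None)[0],np.median(q[:,2]),cv2.minAreaRect((nn[m]*1000).astype(np.float32)))
E
```

```text
time_s: 8.65
position: [0.5826, -0.0025, 0.0486]
eef_rot: [0.001, 0.679, 0.734, -0.001]
wrist_force: [-9.6, -3.3, 21.6]
finger_gap: 0.0255
grip_force: 60.0
t 8.65 pos [ 0.5826 -0.0025  0.0486] d [ 2.3 -0.7 -0.1] rv [ 0.     0.003 -0.004] F [-9.6 -3.3 21.6] gap 0.0255
[-0.57513054  1.8641941   0.03843907] [[-0.00531569 -0.01532337]]
1756 [ 0.00061603 -0.00209535  0.03195723] 0.031906400261154017 ((-6.664148330688477, 8.989002227783203), (81.93830108642578, 77.1512680053711), 89.18284606933594)
```

View pics/w3.png

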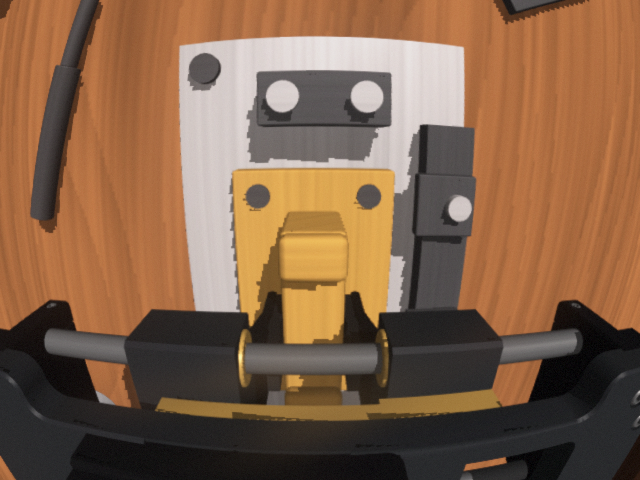

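The view shows the cap flat on the floor, with flange top at 32.0 mm and tilt 0.002 rad. Its edge at column 393 is clear of the lip at column 415, and the end stop lies ahead with a gap. Next I'll ease the down-force and push towards the long stop.

```bash
python3 -m handwheel '[{"x":0,"y":0,"z":-1.5,"wx":0,"wy":0,"wz":-0.004,"hand":15},{"x":0,"y":3,"z":-1.5,"wx":0,"wy":0,"wz":-0.004,"hand":15},{"x":0,"y":6,"z":-1.5,"wx":0,"wy":0,"wz":-0.004,"hand":15},{"x":0,"y":9,"z":-1.5,"wx":0,"wy":0,"wz":-0.004,"hand":15},{"x":0,"y":12,"z":-1.5,"wx":0,"wy":0,"wz":-0.004,"hand":15},{"x":0,"y":14,"z":-1.5,"wx":0,"wy":0,"wz":-0.004,"hand":15},{"x":0,"y":14,"z":-1.5,"wx":0,"wy":0,"wz":-0.004,"hand":15}]'
python3 -m handwheel '[{"x":0,"y":1,"z":0,"wx":0,"wy":0,"wz":0,"hand":15},{"x":0,"y":2,"z":0,"wx":0,"wy":0,"wz":0,"hand":15},{"x":0,"y":3,"z":0,"wx":0,"wy":0,"wz":0,"hand":15},{"x":0,"y":3,"z":0,"wx":0,"wy":0,"wz":0,"hand":15}]'
python3 -c "
from h import *
print(w2n(np.array([observe()['position']])),observe()['torque'])"
```

```text
time_s: 9.4
position: [0.5951, -0.0006, 0.0486]
eef_rot: [-0.001, 0.677, 0.736, -0.001]
wrist_force: [-10.2, -1.9, 15.4]
finger_gap: 0.0258
grip_force: 60.0
time_s: 9.8
position: [0.5976, -0.0003, 0.0487]
eef_rot: [-0.001, 0.677, 0.736, -0.002]
wrist_force: [-11.1, -1.2, 16.5]
finger_gap: 0.0259
grip_force: 60.0
[[ 0.00980158 -0.01437135]] [-0.18419194  1.98777689  0.04383748]
```

```bash
python3 -m handwheel '[{"x":0,"y":1,"z":0,"wx":0,"wy":0,"wz":0,"hand":15},{"x":0,"y":2,"z":0,"wx":0,"wy":0,"wz":0,"hand":15},{"x":0,"y":2,"z":0,"wx":0,"wy":0,"wz":0,"hand":15}]'
python3 -m handwheel '[{"x":0,"y":1,"z":0,"wx":0,"wy":0,"wz":0,"hand":15},{"x":0,"y":2,"z":0,"wx":0,"wy":0,"wz":0,"hand":15},{"x":0,"y":2,"z":0,"wx":0,"wy":0,"wz":0,"hand":15}]'
python3 -c "
from h import *
print(w2n(np.array([observe()['position']])),observe()['torque'])"
```

```text
time_s: 10.1
position: [0.5977, -0.0003, 0.0488]
eef_rot: [-0.002, 0.677, 0.736, -0.003]
wrist_force: [-15.8, -2.3, 21.0]
finger_gap: 0.0257
grip_force: 60.0
time_s: 10.4
position: [0.5978, -0.0003, 0.0489]
eef_rot: [-0.003, 0.677, 0.736, -0.005]
wrist_force: [-20.5, -2.1, 27.0]
finger_gap: 0.0255
grip_force: 60.1
[[ 0.01002427 -0.01437847]] [-0.26603253  3.88133879 -0.1012899 ]
```

```bash
python3 -m handwheel '[{"x":0,"y":0,"z":-1,"wx":0,"wy":0,"wz":0,"hand":15},{"x":0,"y":0,"z":-1.5,"wx":0,"wy":0,"wz":0,"hand":15},{"x":0,"y":0,"z":-2,"wx":0,"wy":0,"wz":0,"hand":15},{"x":0,"y":0,"z":-2,"wx":0,"wy":0,"wz":0,"hand":15},{"x":0,"y":0,"z":-2,"wx":0,"wy":0,"wz":0,"hand":15}]'
python3 - <<'E'
from h import *
print(w2n(np.array([observe()['position']])),observe()['torque'])
f=grab_frame("wrist");P=wpts(f);save(f,"w4.png")
nn=w2n(P);z=P[...,2]
hs=cv2.cvtColor(f["image"],cv2.COLOR_RGB2HSV);y=(hs[...,0]>18)&(hs[...,0]<30)&(hs[...,1]>130)
m=y&(abs(nn[...,0]-.006)<.06)&(abs(nn[...,1]+.013)<.08)&(z>.02)&(z<.045)
q=np.c_[nn[m],z[m]];A=np.c_[q[:,:2],np.ones(len(q))];print(m.sum(),np.linalg.lstsq(A,q[:,2],rcond=None)[0],np.median(q[:,2]),cv2.minAreaRect((nn[m]*1000).astype(np.float32)))
E
```

```text
time_s: 10.9
position: [0.5978, -0.0002, 0.049]
eef_rot: [-0.003, 0.677, 0.736, -0.005]
wrist_force: [-14.2, -1.3, 14.3]
finger_gap: 0.0256
grip_force: 60.0
[[ 0.01008411 -0.01430132]] [-0.22453247  3.01194633 -0.05249948]
1023 [-0.00957663 -0.00194156  0.03238311] 0.032217360434501525 ((8.193836212158203, 12.10420036315918), (76.80519104003906, 77.12242889404297), 0.1030295118689537)
```

View pics/w4.png

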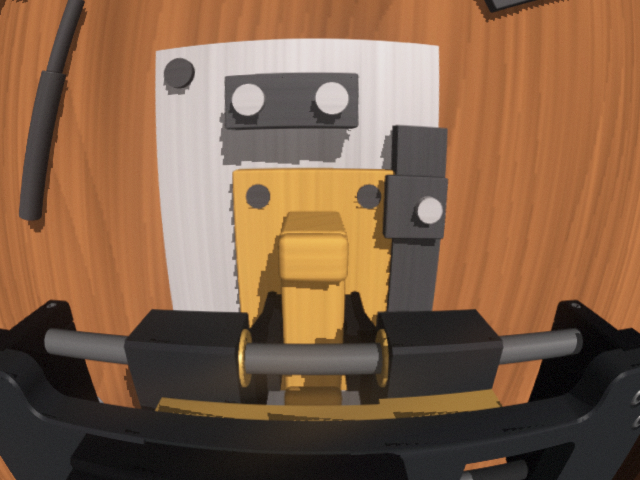

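The cap is under the lip at (390,200) and against the long stop, with a slight pitch of 0.0096 rad. I'll counter-tilt and push firmly once more before sliding.

```bash
python3 -m handwheel '[{"x":0,"y":0,"z":0,"wx":-0.01,"wy":0,"wz":0,"hand":15},{"x":0,"y":1,"z":0,"wx":-0.02,"wy":0,"wz":0,"hand":15},{"x":0,"y":2,"z":0,"wx":-0.02,"wy":0,"wz":0,"hand":15},{"x":0,"y":2,"z":0,"wx":-0.02,"wy":0,"wz":0,"hand":15},{"x":0,"y":2,"z":0,"wx":-0.02,"wy":0,"wz":0,"hand":15}]'
python3 - <<'E'
from h import *
print(w2n(np.array([observe()['position']])),observe()['torque'])
f=grab_frame("wrist");P=wpts(f)
nn=w2n(P);z=P[...,2]
hs=cv2.cvtColor(f["image"],cv2.COLOR_RGB2HSV);y=(hs[...,0]>18)&(hs[...,0]<30)&(hs[...,1]>130)
m=y&(abs(nn[...,0]-.006)<.06)&(abs(nn[...,1]+.013)<.08)&(z>.02)&(z<.045)
q=np.c_[nn[m],z[m]];A=np.c_[q[:,:2],np.ones(len(q))];print(m.sum(),np.linalg.lstsq(A,q[:,2],rcond=None)[0],np.median(q[:,2]))
E
```

```text
time_s: 11.45
position: [0.5977, -0.0003, 0.0486]
eef_rot: [0.002, 0.677, 0.736, 0.001]
wrist_force: [-19.4, -0.7, 17.0]
finger_gap: 0.0254
grip_force: 60.0
[[ 0.00996057 -0.01436399]] [-0.22032703  4.35386125 -0.12145785]
940 [-0.00040901 -0.00276115  0.03196154] 0.03188128024614613
```

It is flat and firmly against the long stop. Now I'll slide along it to the end stop.

```bash
python3 -m handwheel '[{"x":3,"y":0,"z":0,"wx":0,"wy":0,"wz":0,"hand":15},{"x":6,"y":0,"z":0,"wx":0,"wy":0,"wz":0,"hand":15},{"x":9,"y":0,"z":0,"wx":0,"wy":0,"wz":0,"hand":15},{"x":12,"y":0,"z":0,"wx":0,"wy":0,"wz":0,"hand":15},{"x":15,"y":0,"z":0,"wx":0,"wy":0,"wz":0,"hand":15},{"x":18,"y":0,"z":0,"wx":0,"wy":0,"wz":0,"hand":15},{"x":20,"y":0,"z":0,"wx":0,"wy":0,"wz":0,"hand":15},{"x":20,"y":0,"z":0,"wx":0,"wy":0,"wz":0,"hand":15}]'
python3 -c "
from h import *
print(w2n(np.array([observe()['position']])),observe()['torque'])"
python3 -m handwheel '[{"x":1,"y":0,"z":0,"wx":0,"wy":0,"wz":0,"hand":15},{"x":2,"y":0,"z":0,"wx":0,"wy":0,"wz":0,"hand":15},{"x":2,"y":0,"z":0,"wx":0,"wy":0,"wz":0,"hand":15}]'
python3 -c "
from h import *
print(w2n(np.array([observe()['position']])),observe()['torque'])"
```

```text
time_s: 12.3
position: [0.5971, 0.0069, 0.0486]
eef_rot: [0.007, 0.68, 0.734, -0.005]
wrist_force: [-16.9, -21.3, 21.5]
finger_gap: 0.0255
grip_force: 60.0
[[ 0.00994323 -0.00714321]] [-4.26583555  3.9090196   0.10014601]
time_s: 12.6
position: [0.597, 0.0084, 0.0486]
eef_rot: [0.008, 0.68, 0.733, -0.006]
wrist_force: [-17.8, -21.6, 21.6]
finger_gap: 0.0255
grip_force: 60.0
[[ 0.00995825 -0.00565521]] [-4.36664118  3.89398775  0.13664086]
```

```bash
python3 -m handwheel '[{"x":0,"y":-2,"z":-1,"wx":0,"wy":0,"wz":0,"hand":15},{"x":2,"y":-3,"z":-1,"wx":0,"wy":0,"wz":0,"hand":15},{"x":4,"y":-3,"z":-1,"wx":0,"wy":0,"wz":0,"hand":15},{"x":6,"y":-3,"z":-1,"wx":0,"wy":0,"wz":0,"hand":15},{"x":8,"y":-3,"z":-1,"wx":0,"wy":0,"wz":0,"hand":15},{"x":8,"y":-3,"z":-1,"wx":0,"wy":0,"wz":0,"hand":15}]'
python3 - <<'E'
from h import *
print(w2n(np.array([observe()['position']])),observe()['torque'])
f=grab_frame("wrist");P=wpts(f)
nn=w2n(P);z=P[...,2]
hs=cv2.cvtColor(f["image"],cv2.COLOR_RGB2HSV);y=(hs[...,0]>18)&(hs[...,0]<30)&(hs[...,1]>130)
m=y&(abs(nn[...,0]-.006)<.06)&(abs(nn[...,1]-.01)<.08)&(z>.02)&(z<.045)
q=np.c_[nn[m],z[m]];A=np.c_[q[:,:2],np.ones(len(q))];print(m.sum(),np.linalg.lstsq(A,q[:,2],rcond=None)[0],np.median(q[:,2]),np.percentile(nn[m][:,1],[50,95,99]))
E
```

```text
time_s: 13.2
position: [0.596, 0.0199, 0.0487]
eef_rot: [0.008, 0.679, 0.734, -0.001]
wrist_force: [-8.1, -15.3, 7.5]
finger_gap: 0.0257
grip_force: 60.1
[[0.00993067 0.00592757]] [-3.1532639   2.21733274  0.05903935]
230 [ 0.0019415 -0.0030605  0.0320848] 0.031999715925831104 [0.04602133 0.06446533 0.07054108]
```

```bash
python3 -m handwheel '[{"x":1,"y":1,"z":0,"wx":0,"wy":0,"wz":0,"hand":15},{"x":2,"y":2,"z":0,"wx":0,"wy":0,"wz":0,"hand":15},{"x":3,"y":2,"z":0,"wx":0,"wy":0,"wz":0,"hand":15},{"x":3,"y":2,"z":0,"wx":0,"wy":0,"wz":0,"hand":15}]'
python3 -c "
from h import *
print(w2n(np.array([observe()['position']])),observe()['torque'])"
python3 -m handwheel '[{"x":1,"y":0,"z":0,"wx":0,"wy":0,"wz":0,"hand":15},{"x":2,"y":0,"z":0,"wx":0,"wy":0,"wz":0,"hand":15},{"x":3,"y":0,"z":0,"wx":0,"wy":0,"wz":0,"hand":15},{"x":3,"y":0,"z":0,"wx":0,"wy":0,"wz":0,"hand":15}]'
python3 -c "
from h import *
print(w2n(np.array([observe()['position']])),observe()['torque'])"
```

```text
time_s: 13.65
position: [0.596, 0.0199, 0.0487]
eef_rot: [0.008, 0.68, 0.734, -0.004]
wrist_force: [-13.0, -19.7, 14.1]
finger_gap: 0.0255
grip_force: 60.0
[[0.00995329 0.00592553]] [-4.1951128   3.04053962  0.14566176]
time_s: 14.05
position: [0.596, 0.02, 0.0487]
eef_rot: [0.009, 0.68, 0.733, -0.006]
wrist_force: [-12.6, -24.9, 14.6]
finger_gap: 0.0255
grip_force: 60.0
[[0.00994198 0.00598092]] [-5.07172756  2.96686781  0.19434848]
```

```bash
python3 -m handwheel '[{"x":1,"y":0,"z":0,"wx":0,"wy":0,"wz":0,"hand":15},{"x":2,"y":0,"z":0,"wx":0,"wy":0,"wz":0,"hand":15},{"x":2,"y":0,"z":0,"wx":0,"wy":0,"wz":0,"hand":15}]'
python3 - <<'E'
from h import *
print(w2n(np.array([observe()['position']])),observe()['torque'])
f=grab_frame("wrist");P=wpts(f);save(f,"w5.png")
nn=w2n(P);z=P[...,2]
hs=cv2.cvtColor(f["image"],cv2.COLOR_RGB2HSV);y=(hs[...,0]>18)&(hs[...,0]<30)&(hs[...,1]>130)
m=y&(abs(nn[...,0]-.006)<.06)&(abs(nn[...,1]-.01)<.08)&(z>.02)&(z<.045)
q=np.c_[nn[m],z[m]];A=np.c_[q[:,:2],np.ones(len(q))];print(m.sum(),np.linalg.lstsq(A,q[:,2],rcond=None)[0],np.median(q[:,2]),np.percentile(nn[m][:,1],[50,95,99]))
E
```

```text
time_s: 14.35
position: [0.596, 0.02, 0.0487]
eef_rot: [0.01, 0.68, 0.733, -0.007]
wrist_force: [-11.6, -27.5, 15.5]
finger_gap: 0.0253
grip_force: 60.0
[[0.00994772 0.00603396]] [-5.70750068  2.89327579  0.19481226]
314 [-0.00438471 -0.00136687  0.03202892] 0.03184235803837217 [0.05317307 0.07033777 0.07070296]
```

View pics/w5.png

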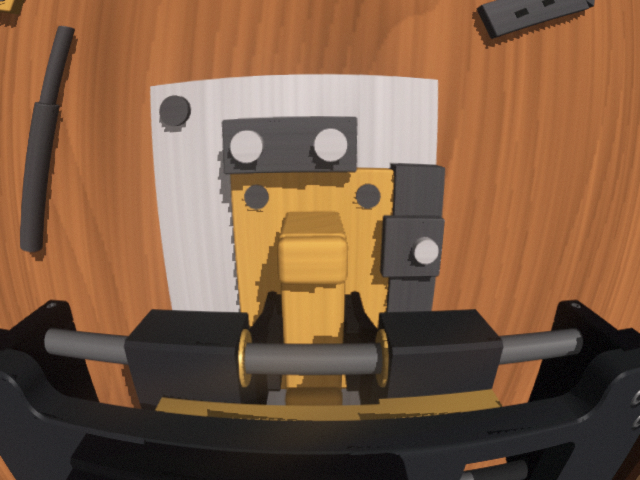

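The cap is flat against the end stop (edge at row 172) and the long stop. I'll unload the arm's elastic push before opening the fingers.

```bash
python3 -m handwheel '[{"x":-3,"y":-1,"z":-0.5,"wx":0,"wy":0,"wz":0,"hand":15},{"x":-6,"y":-2,"z":-0.5,"wx":0,"wy":0,"wz":0,"hand":15},{"x":-8,"y":-3,"z":-0.5,"wx":0,"wy":0,"wz":0,"hand":15},{"x":-10,"y":-3,"z":-0.5,"wx":0,"wy":0,"wz":0,"hand":15},{"x":-10,"y":-3,"z":-0.5,"wx":0,"wy":0,"wz":0,"hand":15}]'
python3 -c "
from h import *
print(w2n(np.array([observe()['position']])),observe()['torque'])"
```

```text
time_s: 14.9
position: [0.5959, 0.02, 0.0488]
eef_rot: [0.007, 0.679, 0.734, 0.001]
wrist_force: [-3.9, -12.1, 1.8]
finger_gap: 0.0254
grip_force: 60.1
[[0.00984003 0.00602606]] [-2.62997605  1.48003786 -0.05105894]
```

```bash
python3 -m handwheel '[{"x":-2,"y":0,"z":0.5,"wx":0,"wy":0,"wz":0,"hand":15},{"x":-4,"y":-0.5,"z":0.5,"wx":0,"wy":0,"wz":0,"hand":15},{"x":-5,"y":-0.5,"z":0.5,"wx":0,"wy":0,"wz":0,"hand":15},{"x":-5,"y":-0.5,"z":0.5,"wx":0,"wy":0,"wz":0,"hand":15}]' 15
python3 -c "
from h import *
print(w2n(np.array([observe()['position']])),observe()['torque'])"
```

```text
time_s: 15.3
position: [0.596, 0.0201, 0.0487]
eef_rot: [0.005, 0.678, 0.735, 0.004]
wrist_force: [-4.7, -2.9, 1.6]
finger_gap: 0.0257
grip_force: 15.1
[[0.00998155 0.00611436]] [-0.93612835  1.37028421 -0.04251004]
```

```bash
python3 -m handwheel '[{"x":0,"y":0,"z":0,"wx":0,"wy":0,"wz":0,"hand":34},{"x":0,"y":0,"z":0,"wx":0,"wy":0,"wz":0,"hand":34},{"x":0,"y":0,"z":0,"wx":0,"wy":0,"wz":0,"hand":34},{"x":0,"y":0,"z":0,"wx":0,"wy":0,"wz":0,"hand":34}]'
python3 -c "
from h import *
print(w2n(np.array([observe()['position']])),observe()['torque'])"
```

```text
time_s: 15.7
position: [0.5996, 0.0227, 0.0502]
eef_rot: [0.007, 0.677, 0.736, 0.008]
wrist_force: [-1.0, -0.6, -0.7]
finger_gap: 0.034
grip_force: 0.3
[[0.01371132 0.00843001]] [-0.02264216  0.04705905  0.02991862]
```

```bash
python3 -m handwheel '[{"x":0,"y":-3.5,"z":0,"wx":0,"wy":0,"wz":0,"hand":34},{"x":0,"y":-3.5,"z":0,"wx":0,"wy":0,"wz":0,"hand":36},{"x":0,"y":-3.5,"z":-10,"wx":0,"wy":0,"wz":0,"hand":36},{"x":0,"y":-3.5,"z":-30,"wx":0,"wy":0,"wz":0,"hand":36},{"x":0,"y":-3.5,"z":-60,"wx":0,"wy":0,"wz":0,"hand":36},{"x":0,"y":-3.5,"z":-100,"wx":0,"wy":0,"wz":0,"hand":36},{"x":0,"y":-3.5,"z":-140,"wx":0,"wy":0,"wz":0,"hand":36},{"x":-80,"y":-3.5,"z":-150,"wx":0,"wy":0,"wz":0,"hand":36},{"x":-80,"y":-3.5,"z":-150,"wx":0,"wy":0,"wz":0,"hand":36},{"x":-80,"y":-3.5,"z":-150,"wx":0,"wy":0,"wz":0,"hand":36}]'
python3 - <<'E'
from h import *
f=grab_frame("wrist");P=wpts(f);save(f,"w6.png")
nn=w2n(P);z=P[...,2]
hs=cv2.cvtColor(f["image"],cv2.COLOR_RGB2HSV);y=(hs[...,0]>18)&(hs[...,0]<30)&(hs[...,1]>130)
for lo,hi in((.025,.04),(.066,.09)):
    m=y&(abs(nn[...,0]-.01)<.06)&(abs(nn[...,1]-.007)<.08)&(z>lo)&(z<hi)
    q=np.c_[nn[m],z[m]];A=np.c_[q[:,:2],np.ones(len(q))];print(m.sum(),np.linalg.lstsq(A,q[:,2],rcond=None)[0],np.median(q[:,2]),cv2.minAreaRect((nn[m]*1000).astype(np.float32)))
b=(z>.04)&(z<.055)&(abs(nn[...,0])<.035)&(abs(nn[...,1]-.085)<.02)&~y
print("end stop y",np.percentile(nn[b][:,1],[1,5,50,95,99]))
b=(abs(z-.02)<.004)&(abs(nn[...,0])<.09)&(abs(nn[...,1])<.14)&~y
print("floor",cv2.minAreaRect((nn[b]*1000).astype(np.float32)))
E
```

```text
time_s: 16.7
position: [0.6, -0.0648, 0.2012]
eef_rot: [0.009, 0.68, 0.733, 0.007]
wrist_force: [0.2, -0.6, -0.1]
finger_gap: 0.0356
grip_force: 0.0
3989 [-0.00039634 -0.00045369  0.03194895] 0.031939190793549545 ((8.326454162597656, 6.913234710693359), (127.23982238769531, 77.387939453125), 89.47647094726562)
2744 [0.03155214 0.02610107 0.0765502 ] 0.07446864072736133 ((8.823230743408203, 7.446434020996094), (85.6417465209961, 22.657806396484375), 89.63090515136719)
end stop y [0.07122335 0.07170755 0.08240123 0.09463612 0.0957044 ]
floor ((-1.7917709350585938, -1.244903564453125), (241.1772918701172, 150.70516967773438), 89.79803466796875)
```

View pics/w6.png

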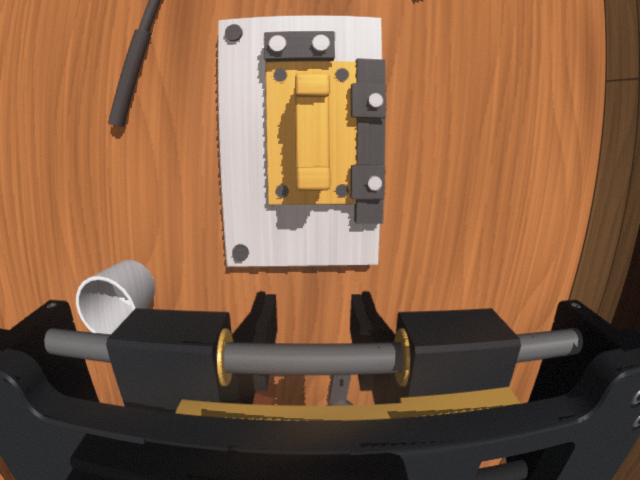

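The cap, centred near (312,130), is flat and square, released, and touching both stops. The gripper is clear.

```bash
python3 -c "
from bench import *
print(hand_in())"
```

```text
the job is handed in; nothing more can be done
None
```

I loaded the cap into the nest and handed the job in at about 17 s of robot time. It was pressed flat, pushed against the long stop, slid to the end stop and released; the last picture shows it flat, square and touching both stops. The judge's result was not reported back.

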